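# Set the stroke stop of a connector press tool with a setting block

## Task

Set the stroke stop on the connector press tool: with the socket driver from the stand, screw the stop down (clockwise) until the setting block lying beneath it just drags lightly under the soft nose - touching, not clamped hard - and put the driver back upright in its stand. Slide the block out from under the stop without altering the setting and lay it gently flat on the cutting mat, clear of the tool. Leave the other things on the bench where they are.

Things in the scene. Friction and masses are not known exactly. Their poses are not given: they have to be found in the camera images.
- press: The connector press tool (two-post die set), fixed: steel lower plate 160 x 220 x 25 mm, top plate on two posts (132 mm tall, at y +78 mm). Origin on its underside, on the mat; z up. Lower plate: x -80 to +80, y -115 to +105 mm, top at z 25 mm. An ear of the top plate, 36 mm wide, z 60 to 76 mm, reaches out to y -72 mm and carries the stop screw (axis x 0, y -55 mm). The open end is towards -y.
- stop_pad (a point): Point on top of the lower plate straight below the stop screw; axes as the press tool's. The setting block lies here. The cutting mat under everything is 3 mm thick (its top at world z = 0.003).
- stop_screw (a joint): Turn of the stop screw, rad, positive clockwise from above (screws it down, 3 mm a turn). At 0 the nose just touches the 20 mm setting block on the lower plate; it starts negative (nose clear of the block). Past 0 the soft nose is squeezed, about 4 N per mm (2 N per rad): a light drag lies within the first half turn or so. Self-locking; about 0.1 N m to turn.
- screw_head (a point): Centre of the top of the stop screw's head, moving and turning with it, about 99 mm above the press tool's underside. The head is a hexagon 16 mm across flats, 13 mm tall, under a 2 mm high round boss of 15 mm diameter (its top is this point). Two flats face along this frame's x axis; the hexagon repeats every 60 degrees.
- nose: The soft tan urethane nose under the stop screw, 14 mm diameter and 8 mm tall. Origin: centre of its flat bottom face, which bears on the block.
- block: The setting block: a plain ground steel bar 90 mm long (y), 25 mm wide (x), 20 mm tall (z), 0.24 to 0.48 kg, loose on the lower plate. One end lies under the nose, about 12 mm past the screw axis; the other (its -y end) sticks out beyond the ear and a little over the plate's edge. Origin: centre of its underside; z up.
- block_mid (a point): The middle of the setting block, 10 mm above its underside when it lies flat.
- driver: The socket driver, upright in its stand: steel socket 27 mm diameter, 34 mm long; 9 mm shank; round black handle 30 mm diameter, straight from 95 to 150 mm above the mouth; 160 mm long, 0.16 kg. Origin: centre of the socket's mouth; z up the handle. Hexagon socket 17.4 mm across flats, 18 mm deep, two flats facing along x; it slips over the screw head if the hexagons agree within about 10 degrees.
- driver_grip (a point): Point on the driver's axis in the middle of the straight part of the handle, 122 mm above the socket's mouth. Left on the screw head, the driver stands by itself, leaning a little.
- socket_floor (a point): Centre of the inner end of the driver's socket, 18 mm above its mouth; it meets the top of the screw head when the driver is fully seated.
- stand: The driver's stand, fixed: a wooden block 70 x 70 x 55 mm with one round hole 36 mm diameter and 45 mm deep in the middle of its top, in which the socket stands on the bottom of the hole, 10 mm above the underside. Origin: centre of the underside, on the mat.
- spool: Bystander: a reel 58 mm diameter and 45 mm tall standing on the mat. Origin: centre of its underside.
- flux: Bystander: a small amber bottle 38 mm diameter and 85 mm tall. Origin: centre of its underside.
- cutters: Bystander: a pair of side cutters lying on the mat, about 135 x 45 x 12 mm. Origin: under the pivot.
Not all that is in view belongs to the job. There is more than one size of the driver; the job needs the middle-sized.

How it is judged:
By the outcome, as a careful person would: the job done as asked, in the order asked, and still so for the second after the job is handed in, with the robot touching nothing.
It also fails if it takes over 72 s, if anything falls off the work surface, if the arm or the gripper's body presses on something with over 40 N, if the wrist force passes 120 N, or if a joint passes its speed limit or range.

## Robot

A 7-joint arm with a two-finger parallel gripper is mounted at the origin on the work surface. World frame = base frame: x ahead of the robot, y to its left, z up, the work surface at z = 0. Lengths are in m, angles in rad, forces in N, time in s.
With the tool pointing down it reaches from about 0.425 to 0.925 m from the base axis. Payload 6.8 kg.
Tool frame: the origin (TCP) lies on the front face of the gripper's body, between the roots of the fingers; the fingertips stand 73 mm ahead of it and the grasp point (between the pads) lies 54 mm ahead of it (env.nose_length is the distance from the TCP to the fingertips, in m); z points along the fingers, y is the direction in which the jaws open and shut (so a half turn about z gives the same grasp; the last joint's range is limited). The gripper opens to 85 mm and grips with 20 to 120 N. Pads are 22 mm wide; open, the fingers measure 114 mm over their backs; the gripper's body (76 mm by 85 mm) begins 54 mm behind the grasp point. The pads swing forward as they close: fully open they stand 13 mm farther back than shut.
Start: joints at [1.073, 0.477, 0.022, 1.555, -0.011, 1.109, -0.083], TCP at [0.257, -0.624, 0.304] pointing down, gripper open.
Joint ranges: [-2.96, 2.96], [-0.34, 2.1], [-1.41, 1.46], [0.24, 2.44], [-1.37, 4.51], [0.17, 1.92], [-2.96, 2.96]. Speed limits (rad/s): [2.39, 2.39, 3.14, 3.14, 3.14, 3.14, 3.14].

## Interface

Orientations are given as a unit quaternion [w, x, y, z].
In Python, from cell import env, kin, camera, calibration, job gives the robot as it stands. The module is installed in compiled form; this text tells all that it offers. Calls block until the motion is done:
- env.reach(position, orientation): joint-space move of the TCP to a pose.
- env.movel(position, velocity=0.15, rot=None, stop_force=None): straight line of the TCP; rot=None keeps the orientation; velocity is the mean speed in m/s. With stop_force (N) it stops when the force on the tool has changed by that much, and returns True; else False.
- env.goto_joints(angles): joint-space move.
- env.grip(opening, f_grip=None): finger opening in m; f_grip is the grip in N (None keeps the last); returns when the fingers have stopped.
- env.dwell(seconds).
- kin.inverse_kinematics(position, orientation): joint angles nearest the present ones, or None.
- env.get_state(): the state.
- camera(name): name is "scene" or "top" or "wrist"; returns (picture, depth): 480x640x3 uint8, blue, green, red; 480x640 float32, m along the optical axis (not along the pixel's ray), 0 where there is no reading.
- calibration(name): a dict with "fx", "fy", "cx", "cy" (pixels), "rvec" (rotation vector, rad) and "tvec" (3), from world to camera coordinates, as OpenCV has them. Camera axes: x right, y down, z forward; pixel columns grow to the right and rows downward; lengths in m; the calibration is good to about 2 mm. A picture is of the moment at which its call begins: read the wrist's pose just before it. calibration takes no time and is no camera call; for the wrist camera it gives the pose at the moment of the call.
A pose or a line that the arm cannot do raises env.PlanningError and nothing moves.
- job.job_done(): hands the job in, once; it reports no verdict.
The state is a dict: "time": time; "qpos": joint angles; "joint_velocities": joint speeds; "joint_torque": joint torques, N m; "tcp_pos": TCP position; "orientation": TCP orientation; "force": force on the tool from outside, world axes, zero at the start; "torque": the same for the moment, N m; "opening": finger opening in m.
Only numpy, scipy, OpenCV 4.12 (cv2) and the standard library are available. Lean on these libraries where they do the work, as an engineer would, in place of code of your own. Each camera call takes 0.05 s, during which the arm holds its last target.

## Working session

There is one attempt and no reset: what is moved stays moved. The work goes in short steps, each a Python script; the robot and the scene stay as the last script left them, time stands still between calls to the robot, and variables do not carry over. Pictures are saved under pics/ and viewed, and the job is handed in when it is done.

```bash
mkdir -p pics; ls
cat > h.py <<'E'
import numpy as np, cv2
from cell import env, kin, camera, calibration, job
def snap(name,fn,crop=None,scale=1):
    c=calibration(name); p,d=camera(name); np.savez('pics/'+fn+'.npz',p=p,d=d,**{k:np.array(v) for k,v in c.items()})
    cv2.imwrite('pics/'+fn+'.png',p); return p,d,c
def load(fn):
    z=np.load('pics/'+fn+'.npz'); return z['p'],z['d'],{k:z[k] for k in ('fx','fy','cx','cy','rvec','tvec')}
def crop(fn,out,x0,y0,x1,y1,s):
    p=cv2.imread('pics/'+fn+'.png')[y0:y1,x0:x1]; cv2.imwrite('pics/'+out+'.png',cv2.resize(p,None,fx=s,fy=s,interpolation=cv2.INTER_CUBIC))
def R(c): return cv2.Rodrigues(np.array(c['rvec'],float))[0]
def pt(c,d,u,v,dep=None):
    z=d[v,u] if dep is None else dep
    X=np.array([(u-c['cx'])/c['fx']*z,(v-c['cy'])/c['fy']*z,z]); return R(c).T@(X-np.ravel(c['tvec']))
def onplane(c,u,v,z):
    r=R(c).T@np.array([(u-c['cx'])/c['fx'],(v-c['cy'])/c['fy'],1.]); o=-R(c).T@np.ravel(c['tvec']); return o+r*(z-o[2])/r[2]
def proj(c,P):
    q=R(c)@np.array(P)+np.ravel(c['tvec']); return c['fx']*q[0]/q[2]+c['cx'],c['fy']*q[1]/q[2]+c['cy']
def cloud(c,d):
    v,u=np.mgrid[0:480,0:640]; X=np.stack([(u-c['cx'])/c['fx']*d,(v-c['cy'])/c['fy']*d,d],-1)-np.ravel(c['tvec']); return X@R(c)
E
python3 - <<'E'
from h import *
print(env.get_state())
for n in('scene','top'): 
    snap(n,n+'0'); c=calibration(n); print(n,c, -R(c).T@np.ravel(c['tvec']))
E
```

```text
pics
{'time': 0.0, 'qpos': array([ 1.07289525,  0.47781435,  0.02231349,  1.5564929 , -0.01151061,
        1.10929691, -0.0830937 ]), 'joint_velocities': array([-0.00077501, -0.00053109,  0.0008844 , -0.00071634,  0.00039484,
       -0.00035987, -0.00044108]), 'joint_torque': array([ 4.43295639e-04, -5.96444499e+01,  1.60815451e+00, -2.81195086e+01,
        1.25013205e-02,  9.48813627e-03, -1.47122250e-05]), 'tcp_pos': array([ 0.2563309 , -0.62391697,  0.30289803]), 'orientation': array([-9.10655034e-04,  9.81062041e-01,  1.93691465e-01, -2.40790100e-04]), 'force': array([-0.03688373,  0.21830967, -0.49291776]), 'torque': array([-0.03675482, -0.04307594, -0.01401515]), 'opening': 0.08552964719506294}
scene {'fx': 508.9498783281983, 'fy': 508.9498783281983, 'cx': 322.98315798270335, 'cy': 237.9768071897345, 'rvec': array([ 1.3728298 ,  1.94024568, -1.04236161]), 'tvec': array([ 0.08709555, -0.17537797,  1.9732126 ])} [1.66499008 0.50635671 0.95043252]
top {'fx': 462.46637871649494, 'fy': 462.46637871649494, 'cx': 323.21564528030854, 'cy': 238.5644271626769, 'rvec': array([ 2.15817988, -2.09600543,  0.19669541]), 'tvec': array([0.08812309, 0.50176983, 1.17272261])} [0.27864297 0.10263444 1.24364031]
```

View pics/scene0.png

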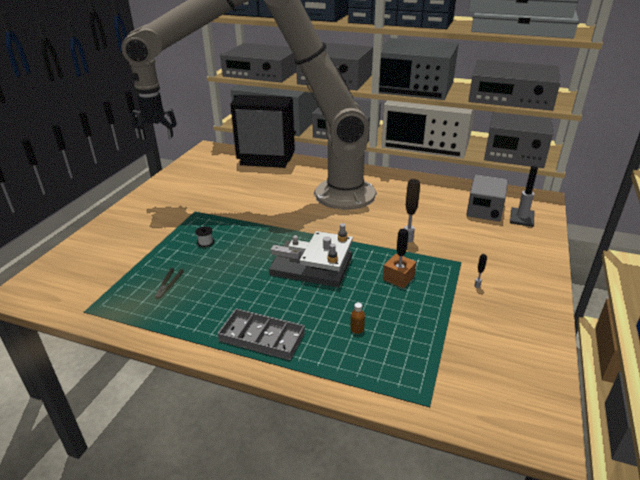

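View pics/top0.png

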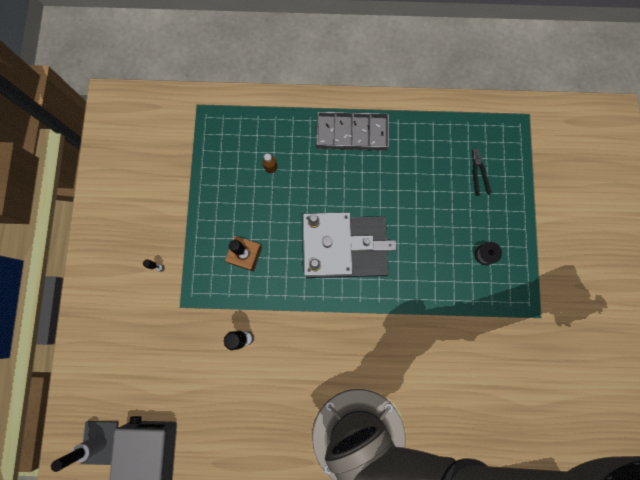

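Run:
```python
from h import *
crop('top0','top0c',210,195,410,295,4)
crop('top0','top0d',130,225,270,355,5)
crop('scene0','scene0c',255,170,495,310,3)
p,d,c=load('top0')
W=cloud(c,d)
for n,(u,v) in dict(nosebossy=(367,241),blockend=(390,245),plate=(375,260),topplate=(340,262),ear=(357,243),stand=(252,262),handle=(237,246),big=(234,341),small=(150,264),mat=(420,220)).items(): print(n,np.round(W[v,u],4))
```

```text
nosebossy [ 0.4855 -0.0071  0.103 ]
blockend [ 0.4866 -0.073   0.0476]
plate [ 0.4486 -0.0363  0.027 ]
topplate [0.4331 0.0586 0.0829]
ear [0.4839 0.0161 0.0789]
stand [0.4298 0.2847 0.0579]
handle [0.4516 0.304  0.1744]
big [0.2361 0.2894 0.2173]
small [0.4111 0.5283 0.1074]
mat [ 0.566  -0.1614  0.0055]
```

View pics/top0c.png

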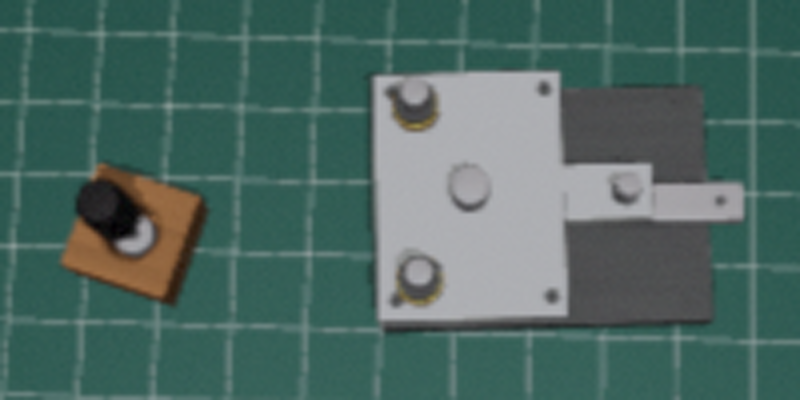

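View pics/top0d.png

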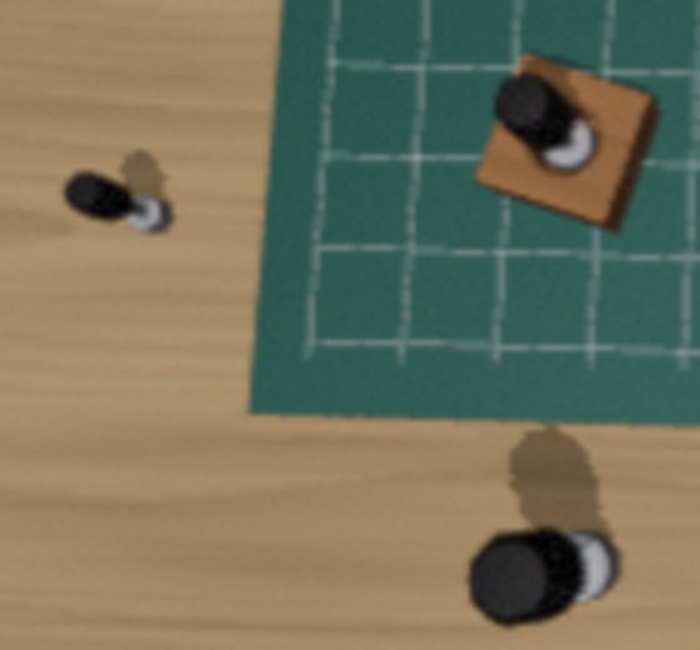

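View pics/scene0c.png

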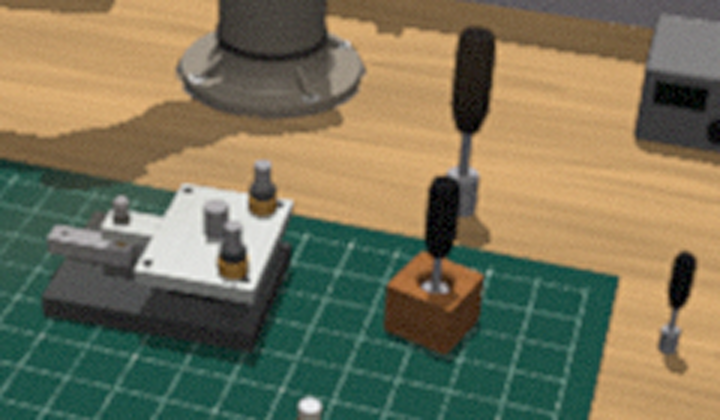

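Run:
```python
from h import *
from scipy.spatial.transform import Rotation as Ro
c=calibration('wrist'); s=env.get_state()
q=s['orientation']; T=Ro.from_quat([q[1],q[2],q[3],q[0]]).as_matrix()
o=-R(c).T@np.ravel(c['tvec'])
print(c); print('cam in tool',T.T@(o-s['tcp_pos'])); print('cam axes in tool (cols)',np.round(T.T@R(c).T,3)); print(T.round(3)); print(env.nose_length)
print(s['time'])
# press geometry: depth-based masks
p,d,c=load('top0'); W=cloud(c,d)
m=(abs(W[...,2]-0.079)<0.006)&(abs(W[...,0]-.48)<.15)&(abs(W[...,1]-.05)<.15)
v,u=np.nonzero(m); print(len(u)); print(cv2.minAreaRect(W[m][:,:2].astype(np.float32)))
m2=m&(W[...,1]<0.015); print(W[m2][:,0].min(),W[m2][:,0].max(),W[m2][:,1].min(),W[m2].mean(0))
m=(abs(W[...,2]-0.058)<0.006)&(abs(W[...,0]-.45)<.08)&(abs(W[...,1]-.29)<.08)
print('stand',cv2.minAreaRect(W[m][:,:2].astype(np.float32)),W[m].mean(0))
m=(W[...,2]>0.165)&(abs(W[...,0]-.45)<.08)&(abs(W[...,1]-.29)<.08); print('handle top',W[m].mean(0),W[m].max(0),W[m].min(0))
m=(abs(W[...,2]-0.048)<0.005)&(abs(W[...,0]-.48)<.03)&(W[...,1]<-.0)&(W[...,1]>-.15); print('block',cv2.minAreaRect(W[m][:,:2].astype(np.float32)),W[m].mean(0))
m=(W[...,2]>0.093)&(abs(W[...,0]-.485)<.02)&(abs(W[...,1])<.02); print('head',W[m].mean(0),m.sum(), np.median(W[m][:,2]))
```

```text
{'fx': 380.99627431698417, 'fy': 380.99627431698417, 'cx': 313.2614563770816, 'cy': 242.33428536987518, 'rvec': array([-2.38760233,  1.60063326,  0.25208693]), 'tvec': array([-0.6749496 , -0.03983694,  0.37960072])}
cam in tool [ 0.07751197  0.00092727 -0.06949906]
cam axes in tool (cols) [[-0.    -0.952 -0.305]
 [ 1.    -0.    -0.   ]
 [ 0.    -0.305  0.952]]
[[ 0.925  0.38  -0.001]
 [ 0.38  -0.925  0.001]
 [-0.    -0.002 -1.   ]]
0.0726
0.1
2701
((0.48260071873664856, 0.06345140933990479), (0.1607334315776825, 0.17705552279949188), 2.812161922454834)
0.4680346176952577 0.503607268461553 -0.025527437667034747 [ 0.48475243 -0.00352115  0.07920417]
stand ((0.4547032117843628, 0.31099653244018555), (0.07095134258270264, 0.06991633772850037), 73.2691879272461) [0.45051904 0.30664969 0.05776979]
handle top [0.45409854 0.31006673 0.17205443] [0.46733703 0.32419326 0.17913482] [0.44249048 0.2977761  0.16500409]
block ((0.4859895706176758, -0.045832034200429916), (0.025172680616378784, 0.08265536278486252), 3.5997374057769775) [ 0.48606243 -0.05742455  0.0480595 ]
head [ 0.48567907 -0.00708932  0.10213607] 39 0.10252383132306192
```

```bash
cat >> h.py <<'E'
from scipy.spatial.transform import Rotation as Ro
CT=np.array([[0,-.952,-.305],[1,0,0],[0,-.305,.952]]); CO=np.array([.0775,.0009,-.0695])
def q4(M):
    q=Ro.from_matrix(M).as_quat(); return [q[3],q[0],q[1],q[2]]
def view(P,az,el,dist,roll=0):
    """camera placed at azimuth az (deg, world direction from target to camera), elevation el; returns tcp pos, quat, tool M"""
    a,e=np.radians([az,el]); v=np.array([np.cos(e)*np.cos(a),np.cos(e)*np.sin(a),np.sin(e)])
    z=-v; x=np.cross(z,[0,0,1.]); x/=np.linalg.norm(x); y=np.cross(z,x)
    C=np.stack([x,y,z],1)@Ro.from_euler('z',roll,degrees=True).as_matrix()
    U,_,Vt=np.linalg.svd(CT); M=C@(U@Vt).T
    cam=np.array(P)+v*dist; return cam-M@CO,q4(M),M
E
python3 - <<'E'
from h import *
P=[.485,-.008,.052]
for el in (15,20,25,30,35):
  for dist in (.17,.2,.25,.3):
    for az in range(-180,180,15):
      for roll in (0,90,180,270):
        t,q,M=view(P,az,el,dist,roll)
        tip=t+M[:,2]*.075
        if min(tip[2],t[2])<.08: continue
        j=kin.inverse_kinematics(t,q)
        if j is not None: print(el,dist,az,roll,t.round(3),'tip',tip.round(3),np.round(j,2))
E
```

```text
15 0.17 -120 180 [ 0.454 -0.064  0.124] tip [ 0.485 -0.009  0.083] [ 0.96  0.71 -0.58  2.26 -1.26  0.67 -1.99]
15 0.17 -105 180 [ 0.469 -0.07   0.124] tip [ 0.486 -0.009  0.083] [ 0.41  0.68  0.06  2.13 -1.21  1.13 -1.92]
15 0.17 -90 180 [ 0.486 -0.072  0.124] tip [ 0.486 -0.009  0.083] [ 0.36  0.73  0.08  1.98 -0.99  1.25 -1.96]
15 0.17 -75 180 [ 0.502 -0.069  0.124] tip [ 0.486 -0.008  0.083] [ 0.3   0.79  0.08  1.84 -0.81  1.37 -1.97]
15 0.17 -60 180 [ 0.518 -0.063  0.124] tip [ 0.486 -0.008  0.083] [ 0.24  0.84  0.06  1.71 -0.65  1.49 -1.94]
15 0.17 -45 180 [ 0.531 -0.052  0.124] tip [ 0.486 -0.008  0.083] [ 0.18  0.88  0.03  1.6  -0.5   1.59 -1.9 ]
15 0.17 -30 180 [ 0.541 -0.039  0.124] tip [ 0.486 -0.008  0.083] [ 0.11  0.91  0.01  1.52 -0.35  1.67 -1.83]
15 0.17 -15 180 [ 0.547 -0.024  0.124] tip [ 0.486 -0.007  0.083] [ 0.04  0.93 -0.02  1.46 -0.19  1.72 -1.75]
15 0.17 0 180 [ 0.549 -0.007  0.124] tip [ 0.486 -0.007  0.083] [-0.04  0.94 -0.06  1.45 -0.04  1.75 -1.65]
15 0.17 15 180 [0.546 0.009 0.124] tip [ 0.485 -0.007  0.083] [-0.11  0.93 -0.09  1.47  0.12  1.75 -1.56]
15 0
[... 28230 characters left out ...]
[0.385 0.168 0.129] tip [0.42  0.106 0.107] [-0.45  0.96 -0.79  2.16  1.18  1.91  1.5 ]
35 0.3 120 90 [0.445 0.167 0.173] tip [0.454 0.105 0.132] [-0.35  0.74 -0.66  1.95  0.93  1.67  0.39]
35 0.3 120 180 [0.413 0.115 0.216] tip [0.436 0.075 0.156] [ 0.14  0.5  -1.1   2.22  1.06  1.34 -1.08]
35 0.3 135 0 [0.343 0.136 0.129] tip [0.393 0.085 0.107] [-0.54  0.93 -0.79  2.4   1.27  1.85  1.39]
35 0.3 135 90 [0.401 0.151 0.173] tip [0.426 0.093 0.132] [-0.18  0.79 -0.99  2.15  1.13  1.77  0.31]
35 0.3 135 180 [0.384 0.092 0.216] tip [0.416 0.06  0.156] [ 0.32  0.45 -1.29  2.37  1.18  1.24 -0.96]
35 0.3 150 90 [0.363 0.123 0.173] tip [0.402 0.074 0.132] [-0.09  0.84 -1.19  2.36  1.26  1.83  0.28]
```

Run:
```python
from h import *
for az,el,r in ((-90,80,0),(-90,75,0),(-90,80,180),(-60,22,180)):
    t,q,M=view([.486,-.02,.09] if el>40 else [.485,-.008,.052],az,el,.25,r); j=kin.inverse_kinematics(t,q); print(az,el,r,t.round(3),None if j is None else j.round(2))
t,q,M=view([.486,-.02,.09],-90,80,.25,0)
j=kin.inverse_kinematics(t,q)
if j is None: t,q,M=view([.486,-.02,.09],-90,80,.25,180)
env.reach(t,q); snap('wrist','w1'); print(env.get_state()['time'])
t,q,M=view([.485,-.008,.052],-55,22,.25,180)
env.reach(t,q); snap('wrist','w2'); print(env.get_state()['time'],env.get_state()['qpos'].round(2))
```

```text
-90 80 0 [ 0.485 -0.1    0.239] [ 0.78  0.42 -0.59  1.95 -0.3   0.96  0.41]
-90 75 0 [ 0.485 -0.112  0.231] [ 0.85  0.48 -0.62  1.93 -0.34  0.99  0.48]
-90 80 180 [0.487 0.004 0.257] [ 0.74  0.48 -1.18  1.99  0.64  1.11  2.4 ]
-60 22 180 [ 0.55  -0.119  0.161] [ 0.27  0.79  0.1   1.61 -0.58  1.52 -1.99]
2.2917
4.3917 [ 0.25  0.81  0.08  1.56 -0.53  1.56 -1.97]
```

View pics/w1.png

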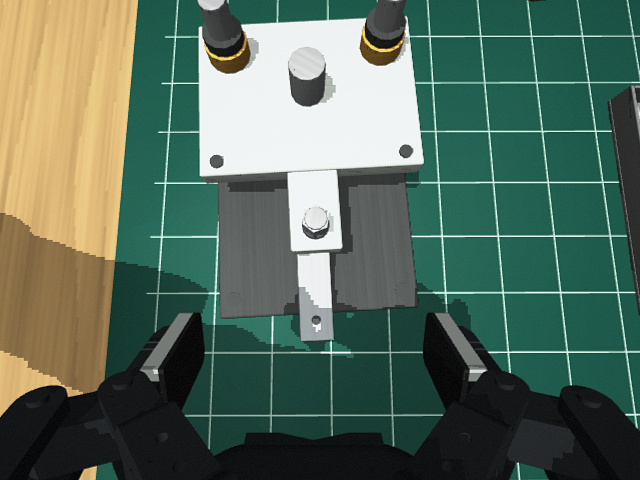

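View pics/w2.png

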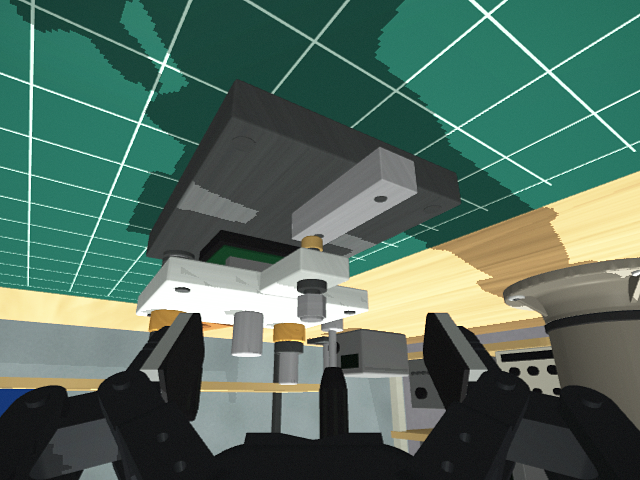

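Run:
```python
from h import *
p=cv2.imread('pics/w2.png')[215:330,265:365]; p=cv2.resize(cv2.rotate(p,cv2.ROTATE_180),None,fx=5,fy=5,interpolation=cv2.INTER_CUBIC)
q=cv2.imread('pics/w1.png')[195:265,275:355]; q=cv2.resize(q,None,fx=5,fy=5,interpolation=cv2.INTER_CUBIC)
cv2.imwrite('pics/w2c.png',p); cv2.imwrite('pics/w1c.png',q)
```

```text
(no output)
```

View pics/w2c.png

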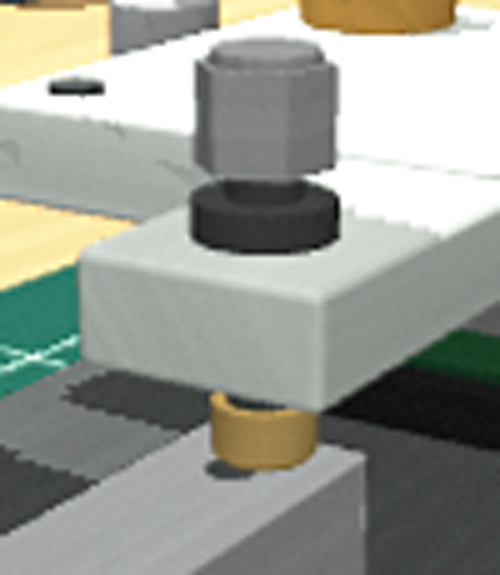

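View pics/w1c.png

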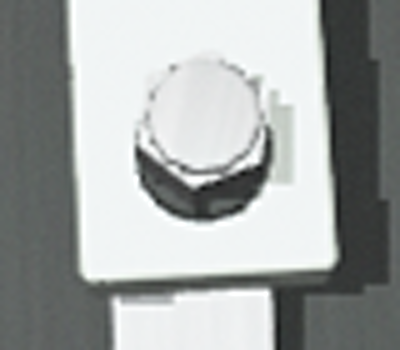

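Run:
```python
from h import *
p=cv2.rotate(cv2.imread('pics/w2.png'),cv2.ROTATE_180)
def c(n,x0,y0,x1,y1,s): cv2.imwrite('pics/%s.png'%n,cv2.resize(p[y0:y1,x0:x1],None,fx=s,fy=s,interpolation=cv2.INTER_CUBIC))
c('w2r1',170,150,330,300,5)   # ear + block right side
c('w2r2',160,250,420,410,3)
```

```text
(no output)
```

View pics/w2r2.png

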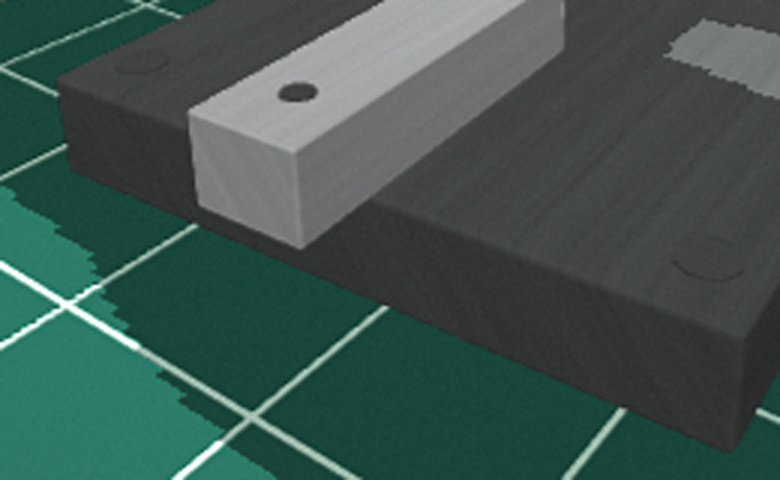

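```bash
cat > fit.py <<'E'
from h import *
from scipy.optimize import least_squares
p,d,c=load('w2')
A=lambda x,y:(639-(160+(x+.5)/3-.5),479-(250+(y+.5)/3-.5))
B=lambda x,y:(639-(275+(x+.5)/5-.5),479-(150+(y+.5)/5-.5))
P=[((80,-115,25),A(745,340)),((80,-115,0),A(732,450)),((-80,-115,25),A(62,82)),((-80,-115,0),A(70,170)),
   ((18,-72,76),B(325,300)),((18,-72,60),B(318,410)),((-18,-72,76),B(82,260)),((-18,-72,60),B(84,362))]
W=np.array([a for a,_ in P])/1e3; U=np.array([b for _,b in P])
def Tp(s,W):
    M=Ro.from_euler('zyx',[s[3],s[4],s[5]]).as_matrix(); return np.atleast_2d(W)@M.T+s[:3]
def pj(s,W): return np.array([proj(c,q) for q in Tp(s,W)])
def res(s): return np.concatenate([(pj(s,W)-U).ravel(), s[4:]/0.01, [(s[2]-.003)/.003]])
s=least_squares(res,[.485,.047,.003,0,0,0]).x
print('press pose',s.round(4),'yaw deg',np.degrees(s[3])); print((pj(s,W)-U).round(1))
# nose: bottom ellipse lowest (crop y 470) & head top
th=np.linspace(0,2*np.pi,200)
def circ(r,z): return np.stack([r*np.cos(th),-.055+r*np.sin(th),0*th+z],1)
for z in (45,46,47,48,49,50):
    q=pj(s,circ(.007,z/1e3)); x=((639-q[:,0])-275+.5)*5-.5; y=((479-q[:,1])-150+.5)*5-.5
    print(z,'crop x',x.min().round(0),x.max().round(0),'y max',y.max().round(1),'at',x[y.argmax()].round(0))
for z in (98,99,100,101):
    q=pj(s,circ(.0075,z/1e3)); x=((639-q[:,0])-275+.5)*5-.5; y=((479-q[:,1])-150+.5)*5-.5
    print('boss',z,x.min().round(0),x.max().round(0),y.min().round(1),y.max().round(1))
np.save('press.npy',s)
# block corners
for n,uv,z in (('TR',A(297,152),45),('TL',A(190,112),45),('far',B(365,458),45)):
    # intersect with plane z in press frame (approx horizontal)
    X=onplane(c,*uv,s[2]+z/1e3); M=Ro.from_euler('z',s[3]).as_matrix(); print(n,X.round(4),(M.T@(X-s[:3])).round(4))
E
python3 fit.py
```

```text
press pose [0.4819 0.0499 0.0016 0.0581 0.0034 0.0083] yaw deg 3.3291872987416995
[[-0.1  2.5]
 [-0.3 -1.7]
 [ 1.   2.1]
 [-1.6 -0.5]
 [ 0.   0.4]
 [-1.  -3.1]
 [ 1.3  1.9]
 [ 0.8 -1.6]]
45 crop x 216.0 320.0 y max 482.9 at 269.0
46 crop x 216.0 320.0 y max 475.9 at 269.0
47 crop x 216.0 320.0 y max 468.8 at 269.0
48 crop x 216.0 321.0 y max 461.8 at 269.0
49 crop x 216.0 321.0 y max 454.7 at 269.0
50 crop x 216.0 321.0 y max 447.6 at 269.0
boss 98 208.0 330.0 55.3 80.1
boss 99 208.0 330.0 47.4 71.8
boss 100 208.0 330.0 39.5 63.5
boss 101 208.0 330.0 31.6 55.1
TR [ 0.4999 -0.0863  0.0466] [ 0.0101 -0.1371  0.045 ]
TL [ 0.4755 -0.0875  0.0466] [-0.0144 -0.1368  0.045 ]
far [0.4958 0.0023 0.0466] [ 0.0111 -0.0484  0.045 ]
```

Run:
```python
from h import *
P=[.485,-.005,.050]
for el in (5,8,11):
  for dist in (.22,.25,.3):
    for az in range(-75,-10,10):
      for roll in (90,180,270):
        t,q,M=view(P,az,el,dist,roll)
        tip=t+M[:,2]*.075
        if min(tip[2],t[2])<.07: continue
        j=kin.inverse_kinematics(t,q)
        if j is not None: print(el,dist,az,roll,t.round(3),'tip',tip.round(3),'y',M[:,1].round(2),'j6 %.2f'%j[5])
```

```text
5 0.22 -75 180 [ 0.518 -0.126  0.114] tip [ 0.5   -0.059  0.085] y [-0.97 -0.26 -0.  ] j6 1.57
5 0.22 -65 180 [ 0.539 -0.118  0.114] tip [ 0.509 -0.055  0.085] y [-0.91 -0.42 -0.  ] j6 1.66
5 0.22 -55 180 [ 0.557 -0.107  0.114] tip [ 0.518 -0.05   0.085] y [-0.82 -0.57 -0.  ] j6 1.74
5 0.22 -45 180 [ 0.574 -0.093  0.114] tip [ 0.525 -0.044  0.085] y [-0.71 -0.71 -0.  ] j6 1.82
5 0.22 -35 180 [ 0.588 -0.076  0.114] tip [ 0.531 -0.036  0.085] y [-0.57 -0.82 -0.  ] j6 1.89
5 0.25 -75 180 [ 0.526 -0.154  0.116] tip [ 0.508 -0.088  0.087] y [-0.97 -0.26 -0.  ] j6 1.62
5 0.25 -65 180 [ 0.551 -0.145  0.116] tip [ 0.522 -0.082  0.087] y [-0.91 -0.42 -0.  ] j6 1.71
5 0.25 -55 180 [ 0.575 -0.131  0.116] tip [ 0.535 -0.075  0.087] y [-0.82 -0.57 -0.  ] j6 1.79
5 0.25 -45 180 [ 0.595 -0.114  0.116] tip [ 0.546 -0.065  0.087] y [-0.71 -0.71 -0.  ] j6 1.87
5 0.25 -35 180 [ 0.612 -0.093  0.116] tip [ 0.556 -0.053  0.087] y [-0.57 -0.82 -0.  ] j6 1.91
5 0.3 -75 180 [ 0.539 -0.203  0.121] tip [ 0.521 -0.136  0.092] y [-0.97 -0.26 -0.  ] j6 1.70
5 0.3 -65 180 [ 0.572 -0.19   0.121] tip [ 0.543 -0.128 
[... 3417 characters left out ...]
  0.106] y [-0.97 -0.26 -0.  ] j6 1.62
11 0.3 -75 270 [ 0.589 -0.191  0.089] tip [ 0.549 -0.129  0.076] y [-0.05  0.18  0.98] j6 1.91
11 0.3 -65 90 [ 0.524 -0.214  0.091] tip [ 0.516 -0.141  0.077] y [ 0.08 -0.17 -0.98] j6 1.62
11 0.3 -65 180 [ 0.569 -0.183  0.142] tip [ 0.541 -0.123  0.106] y [-0.91 -0.42 -0.  ] j6 1.71
11 0.3 -55 90 [ 0.56  -0.204  0.091] tip [ 0.539 -0.133  0.077] y [ 0.11 -0.16 -0.98] j6 1.74
11 0.3 -55 180 [ 0.598 -0.165  0.142] tip [ 0.561 -0.111  0.106] y [-0.82 -0.57 -0.  ] j6 1.80
11 0.3 -45 90 [ 0.594 -0.188  0.091] tip [ 0.56  -0.122  0.077] y [ 0.13 -0.13 -0.98] j6 1.86
11 0.3 -45 180 [ 0.624 -0.143  0.142] tip [ 0.578 -0.097  0.106] y [-0.71 -0.71 -0.  ] j6 1.88
```

Run:
```python
from h import *
t,q,M=view([.485,-.005,.050],-40,8,.275,180)
print(t.round(3), (t+M[:,2]*.073).round(3))
env.reach(t,q); snap('wrist','w3'); print(env.get_state()['time'])
p=cv2.rotate(cv2.imread('pics/w3.png'),cv2.ROTATE_180)
cv2.imwrite('pics/w3r.png',p)
c=calibration('wrist'); u,v=proj(c,[.485,-.005,.060]); u=int(639-u);v=int(479-v); print(u,v)
cv2.imwrite('pics/w3c.png',cv2.resize(p[v-50:v+50,u-60:u+60],None,fx=6,fy=6,interpolation=cv2.INTER_CUBIC))
```

```text
[ 0.62  -0.117  0.128] [ 0.57  -0.075  0.096]
4.8833
326 221
```

View pics/w3c.png

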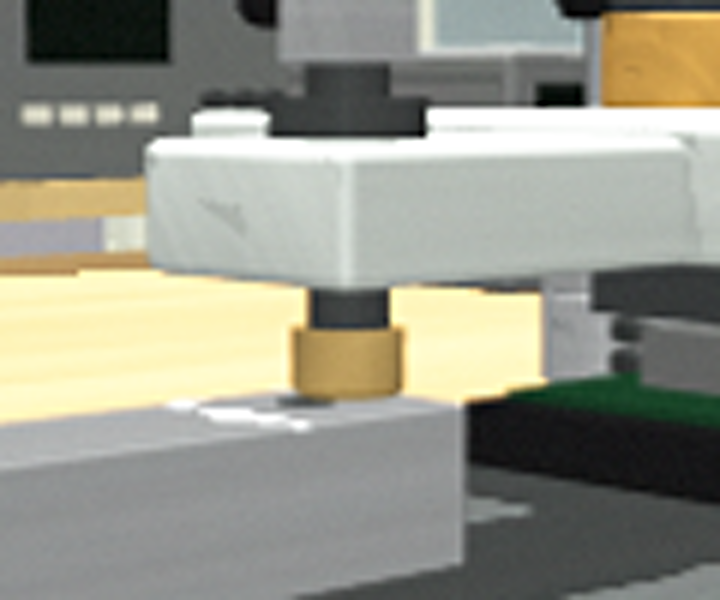

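```bash
cat >> h.py <<'E'
def down(yaw):
    a=np.radians(yaw); x=np.array([np.cos(a),np.sin(a),0]); z=np.array([0,0,-1.]); y=np.cross(z,x); return q4(np.stack([x,y,z],1))
E
python3 - <<'E'
from h import *
print(env.get_state()['qpos'].round(2))
for nm,P in (('scr',[.486,-.006,.28]),('drv',[.4545,.310,.19])):
  for yaw in range(-180,180,30):
    j=kin.inverse_kinematics(P,down(yaw)); print(nm,yaw,None if j is None else j.round(2))
E
```

```text
[ 0.26  1.08 -0.03  1.2  -0.42  1.91 -1.95]
scr -180 [ 0.84  0.42 -1.17  1.97  0.45  1.05  1.04]
scr -150 [ 0.84  0.42 -1.17  1.97  0.45  1.05  1.56]
scr -120 [ 0.84  0.42 -1.17  1.97  0.45  1.05  2.09]
scr -90 [-1.    0.32  1.08  2.07 -0.35  0.95 -2.87]
scr -60 [-0.22  0.19  0.12  2.03 -0.03  0.92 -2.7 ]
scr -30 [-0.12  0.19  0.01  2.02 -0.    0.93 -2.21]
scr 0 [-0.02  0.2  -0.1   2.02  0.03  0.93 -1.71]
scr 30 [ 0.11  0.21 -0.26  2.01  0.07  0.93 -1.23]
scr 60 [ 0.26  0.22 -0.42  2.    0.11  0.94 -0.75]
scr 90 [ 0.39  0.24 -0.58  1.99  0.16  0.95 -0.27]
scr 120 [ 0.84  0.42 -1.17  1.97  0.45  1.05 -0.01]
scr 150 [ 0.84  0.42 -1.17  1.97  0.45  1.05  0.52]
drv -180 [ 0.14  0.73 -1.19  1.9   0.78  1.07  0.2 ]
drv -150 [ 0.14  0.73 -1.19  1.9   0.78  1.07  0.72]
drv -120 [ 0.14  0.73 -1.19  1.9   0.78  1.07  1.24]
drv -90 [ 0.14  0.73 -1.19  1.9   0.78  1.07  1.77]
drv -60 [-1.21  0.48  0.64  1.99 -0.4   0.79 -2.95]
drv -30 [-0.7   0.41 -0.02  1.96  0.01  0.77 -2.81]
drv 0 [-0.61  0.42 -0.13  1.95  0.07  0.78 -2.35]
drv 30 [-0.51  0.43 -0.25  1.94  0.14  0.79 -1.89]
drv 60 [-0.39  0.44 -0.4   1.94  0.24  0.81 -1.45]
drv 90 [-0.26  0.48 -0.57  1.93  0.34  0.84 -1.01]
drv 120 [-0.12  0.52 -0.76  1.92  0.46  0.88 -0.59]
drv 150 [ 0.14  0.73 -1.19  1.9   0.78  1.07 -0.33]
```

Run:
```python
from h import *
env.reach([.6,-.08,.33],down(0)); j=env.get_state()['qpos']; print(j.round(2))
jj=kin.inverse_kinematics([.4545,.310,.30],down(30)); print(jj.round(2))
jj=np.array(jj); jj[6]+=np.radians(177); env.goto_joints(jj)
s=env.get_state(); print(s['time'],s['tcp_pos'].round(4),s['qpos'].round(2)); snap('wrist','w4'); snap('top','top1')
```

```text
[ 0.08  0.34 -0.07  1.7   0.02  1.11 -1.56]
[-0.4   0.3  -0.37  1.84  0.13  1.02 -1.88]
8.1583 [0.4549 0.3096 0.2997] [-0.4   0.3  -0.37  1.84  0.13  1.02  1.21]
```

View pics/w4.png

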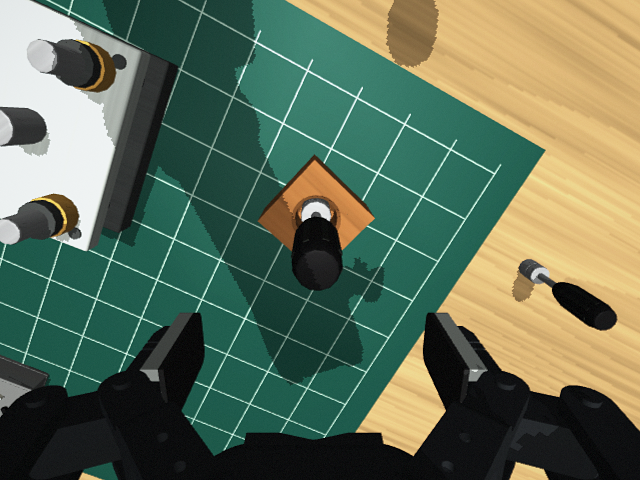

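Run:
```python
from h import *
crop('w4','w4c',260,150,380,300,4)
p,d,c=load('w4')
for uv in ((318,270),(317,267),(319,273)): print(onplane(c,*uv,.173).round(4))
print(proj(c,[.4545,.31,.173]))
W=cloud(c,d); m=(W[...,2]>.165)&(abs(W[...,0]-.4545)<.03)&(abs(W[...,1]-.31)<.03); print(m.sum(),W[m].mean(0).round(4),((W[m].max(0)+W[m].min(0))/2).round(4))
```

```text
[0.4542 0.3111 0.173 ]
[0.4529 0.3098 0.173 ]
[0.4556 0.3124 0.173 ]
(np.float64(316.01115902520087), np.float64(269.5919971905362))
15355 [0.4408 0.3098 0.2918] [0.446  0.31   0.2426]
```

View pics/w4c.png

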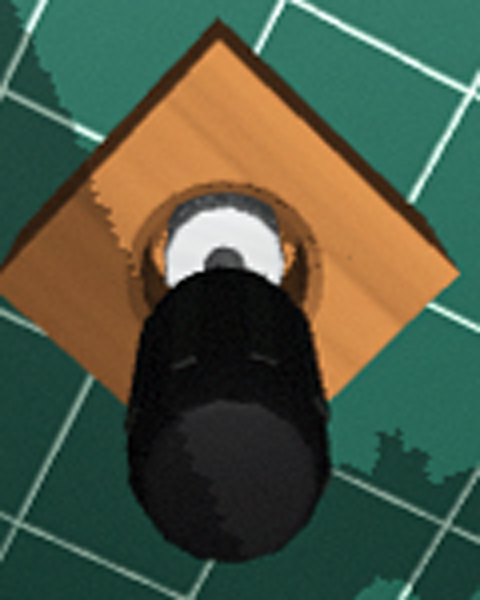

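Run:
```python
from h import *
j=np.array(env.get_state()['qpos']); j[6]-=np.pi/2; env.goto_joints(j)
env.movel([.4543,.3112,.190],velocity=.15)
print(env.get_state()['tcp_pos'].round(4))
env.grip(0.0,20); print(env.get_state()['opening'],env.get_state()['force'].round(2))
env.grip(0.05)
j=np.array(env.get_state()['qpos']); j[6]+=np.pi/2; env.goto_joints(j)
env.grip(0.0,60); s=env.get_state(); print(s['opening'],s['force'].round(2),s['time'],s['tcp_pos'].round(4))
env.movel([.4543,.3112,.275],velocity=.12); s=env.get_state(); print(s['opening'],s['force'].round(2),s['time'])
snap('scene','s2'); crop('s2','s2c',340,140,460,300,4)
```

```text
[0.4547 0.3116 0.1908]
0.029771488363864822 [1.28 0.02 3.31]
0.028925151207383593 [-0.17 -0.2   2.86] 13.1417 [0.4542 0.3112 0.19  ]
0.028483270938050385 [ 0.03  0.14 -1.3 ] 14.0
```

View pics/s2c.png

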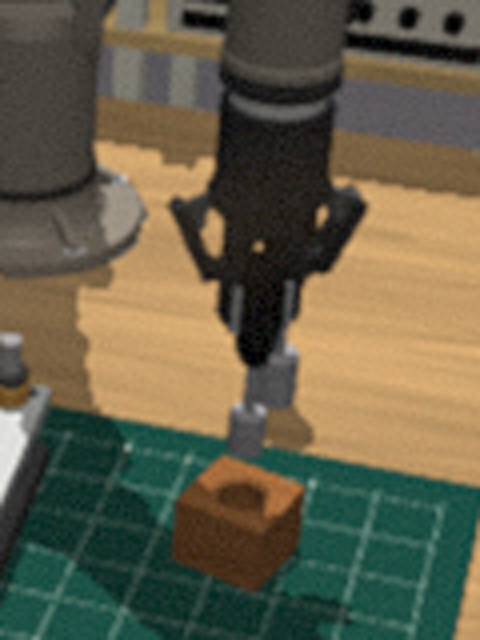

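Run:
```python
from h import *
p,d,c1=load('w1'); u,v=275+(205+.5)/5-.5,195+(113+.5)/5-.5
for z in (.100,.102,.104): print('w1',z,onplane(c1,u,v,z).round(4))
p,d,c2=load('w2'); x,y=265,53; u2,v2=639-(275+(x+.5)/5-.5),479-(150+(y+.5)/5-.5)
p,d,ct=load('top0'); 
from scipy.optimize import least_squares
crop('top0','thead',350,228,382,258,16)
r=least_squares(lambda X:np.concatenate([np.array(proj(c1,X))-(u,v),np.array(proj(c2,X))-(u2,v2)]),[.485,-.006,.102]); print(r.x.round(4),r.fun.round(2))
```

```text
w1 0.1 [ 0.4868 -0.0075  0.1   ]
w1 0.102 [ 0.4868 -0.008   0.102 ]
w1 0.104 [ 0.4868 -0.0085  0.104 ]
[ 0.4866 -0.0079  0.1013] [-0.28  0.21 -0.34  0.05]
```

View pics/thead.png

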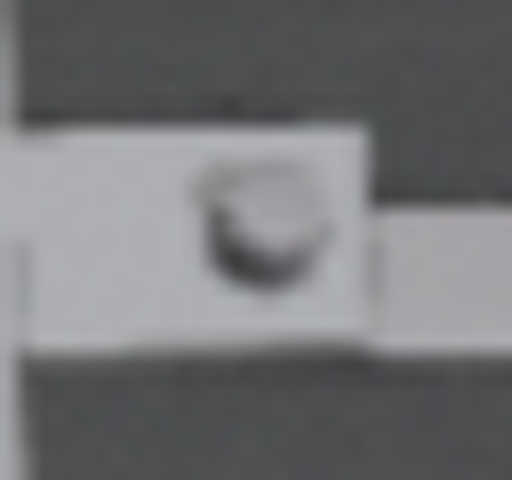

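Run:
```python
from h import *
j0=env.get_state()['qpos']
a,b=np.array([.4543,.3112,.300]),np.array([.4863,-.0075,.300])
env.movel([.4543,.3112,.310],velocity=.15)
s=env.get_state(); q=s['orientation']; M=Ro.from_quat([q[1],q[2],q[3],q[0]]).as_matrix(); yaw=np.degrees(np.arctan2(M[1,0],M[0,0])); print('yaw',yaw)
jn=kin.inverse_kinematics([.4863,-.0075,.310],down(yaw)); print(s['qpos'].round(2), None if jn is None else jn.round(2))
env.movel([.4863,-.0075,.310],velocity=.2)
env.movel([.4863,-.0075,.288],velocity=.1)
s=env.get_state(); print(s['time'],s['tcp_pos'].round(4),s['qpos'].round(2),s['force'].round(2)); snap('wrist','w5'); snap('top','top2')
```

```text
yaw -153.07067516058197
[-0.4   0.29 -0.38  1.83  0.12  1.04  1.21] [ 0.09  0.17 -0.23  1.97  0.05  1.    1.88]
16.55 [ 0.486  -0.0071  0.2876] [ 0.05  0.19 -0.19  2.    0.04  0.95  1.88] [ 0.6   0.45 -0.93]
```

View pics/w5.png

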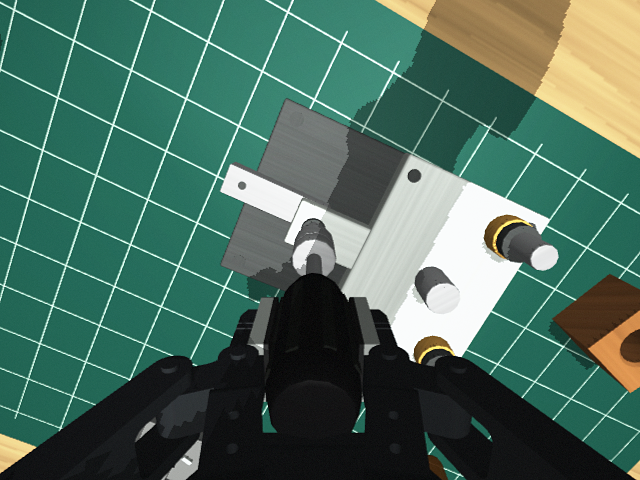

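Run:
```python
from h import *
crop('w5','w5c',265,190,365,290,7)
```

```text
(no output)
```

View pics/w5c.png

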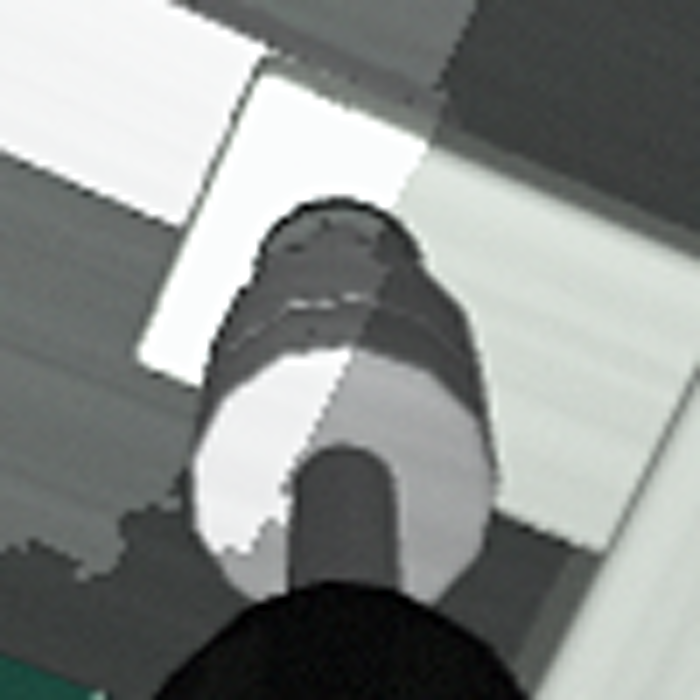

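Run:
```python
from h import *
p,d,c=load('w5'); th=np.linspace(0,2*np.pi,400)
def ell(x,y,r,z):
    q=np.array([proj(c,[x+r*np.cos(t),y+r*np.sin(t),z]) for t in th]); q=((q-[265,190])+.5)*7-.5
    return q[:,0].min().round(0),q[:,0].max().round(0),q[:,1].min().round(0),q[:,1].max().round(0)
print('socket top',ell(.4863,-.0075,.0135,.1445)); print('socket mouth',ell(.4863,-.0075,.0135,.1105))
print('boss',ell(.4863,-.0075,.0075,.102)); print('collar top r9.3 z.086',ell(.4863,-.0075,.0093,.086),ell(.4863,-.0075,.0093,.079))
```

```text
socket top (np.float64(186.0), np.float64(503.0), np.float64(341.0), np.float64(639.0))
socket mouth (np.float64(205.0), np.float64(483.0), np.float64(236.0), np.float64(501.0))
boss (np.float64(269.0), np.float64(419.0), np.float64(273.0), np.float64(416.0))
collar top r9.3 z.086 (np.float64(256.0), np.float64(431.0), np.float64(215.0), np.float64(384.0)) (np.float64(258.0), np.float64(429.0), np.float64(199.0), np.float64(364.0))
```

Run:
```python
from h import *
p=env.get_state()['tcp_pos']
h=env.movel([.4860,-.0075,.262],velocity=.03,stop_force=5); s=env.get_state(); print(h,s['time'],s['tcp_pos'].round(4),s['force'].round(2),s['torque'].round(3))
```

```text
True 17.2917 [ 0.4858 -0.0077  0.2683] [ 1.13 -0.66 -1.05] [-0.09  -0.273 -0.092]
```

Run:
```python
from h import *
for k in range(3):
    h=env.movel([.4860,-.0075,.258],velocity=.03,stop_force=8); s=env.get_state(); print(h,s['time'],s['tcp_pos'].round(4),s['force'].round(2),s['torque'].round(3))
    if not h: break
snap('wrist','w6'); crop('w6','w6c',265,190,365,290,7)
```

```text
True 17.5083 [ 0.486  -0.0076  0.2667] [-0.09  0.22  1.28] [-0.1   -0.074 -0.05 ]
True 17.725 [ 0.4861 -0.0076  0.2645] [ 0.03 -1.11  1.2 ] [-0.155  0.015 -0.02 ]
True 17.9333 [ 0.4861 -0.0076  0.2622] [-0.43 -1.27  1.26] [-0.166  0.184 -0.069]
```

View pics/w6c.png

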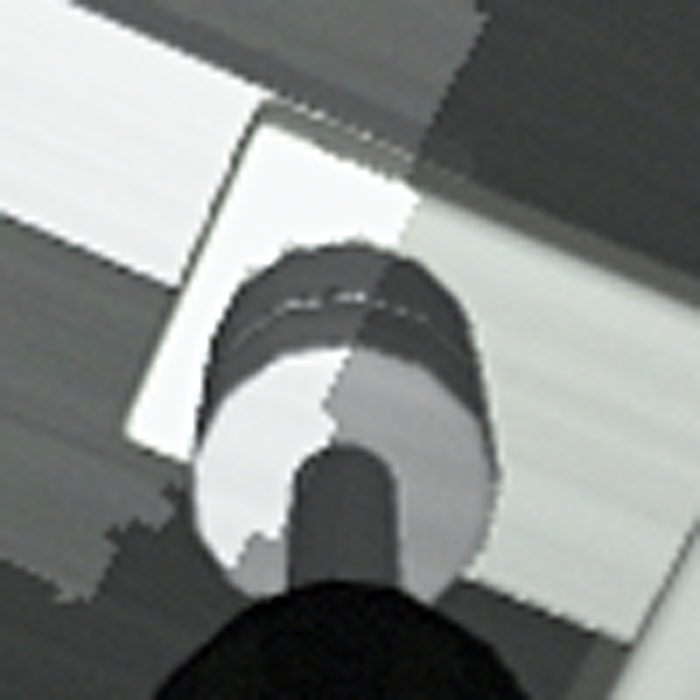

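Run:
```python
from h import *
j=np.array(env.get_state()['qpos'])
for a in (.5,1.1,1.1):
    j[6]-=a; env.goto_joints(j); s=env.get_state(); print(s['time'],s['qpos'][6].round(3),s['tcp_pos'].round(4),s['force'].round(2),s['torque'].round(3))
```

```text
18.5333 1.377 [ 0.4858 -0.0073  0.2618] [ 0.42  1.54 -2.3 ] [ 0.411 -0.069 -0.005]
19.5583 0.276 [ 0.4862 -0.007   0.2618] [  3.19   4.25 -10.9 ] [ 1.216 -1.085  0.078]
20.5833 -0.824 [ 0.4863 -0.0073  0.2617] [  4.77   2.42 -12.51] [ 1.081 -1.385  0.071]
```

Run:
```python
from h import *
p=env.get_state()['tcp_pos']; env.movel([.4861,-.0074,.2600],velocity=.03); s=env.get_state(); print(s['tcp_pos'].round(4),s['force'].round(2),s['torque'].round(3))
j=np.array(env.get_state()['qpos'])
for a in (.9,.9):
    j[6]-=a; env.goto_joints(j); s=env.get_state(); print(s['time'],s['qpos'][6].round(3),s['tcp_pos'].round(4),s['force'].round(2),s['torque'].round(3))
```

```text
[ 0.4867 -0.0071  0.2608] [2.13 3.69 0.8 ] [ 1.162 -0.454  0.058]
21.7 -1.724 [ 0.4867 -0.0072  0.2606] [ 2.98  2.19 -6.24] [ 0.894 -1.066  0.019]
22.5667 -2.624 [ 0.4867 -0.0076  0.2604] [ 4.53  1.16 -9.42] [ 0.504 -1.569  0.057]
```

Run:
```python
from h import *
env.grip(0.075); s=env.get_state(); print(s['time'],s['force'].round(2))
env.movel([.4867,-.0076,.335],velocity=.2)
env.reach([.62,-.14,.33],down(-35)); print(env.get_state()['time'],env.get_state()['qpos'].round(2))
t,q,M=view([.485,-.005,.050],-40,8,.275,180)
env.reach(t,q); snap('wrist','w7'); s=env.get_state(); print(s['time'],s['tcp_pos'].round(4),t.round(4))
p=cv2.rotate(cv2.imread('pics/w7.png'),cv2.ROTATE_180)
cv2.imwrite('pics/w7r.png',p)
u,v=326,221
cv2.imwrite('pics/w7c.png',cv2.resize(p[v-50:v+50,u-60:u+60],None,fx=6,fy=6,interpolation=cv2.INTER_CUBIC))
_,_,a=load('w3');_,_,b=load('w7'); print(a['rvec'],b['rvec'],a['tvec'],b['tvec'])
```

```text
23.075 [-0.42  0.68  0.32]
24.375 [ 0.2   0.39 -0.1   1.62  0.04  1.13 -2.09]
25.2917 [ 0.6216 -0.1164  0.1309] [ 0.6204 -0.1175  0.1279]
[-0.85534374  1.83444916  1.59872533] [-0.86044212  1.83861513  1.59497663] [0.30811949 0.00408977 0.6534143 ] [0.30884654 0.00450894 0.65458211]
```

View pics/w7c.png

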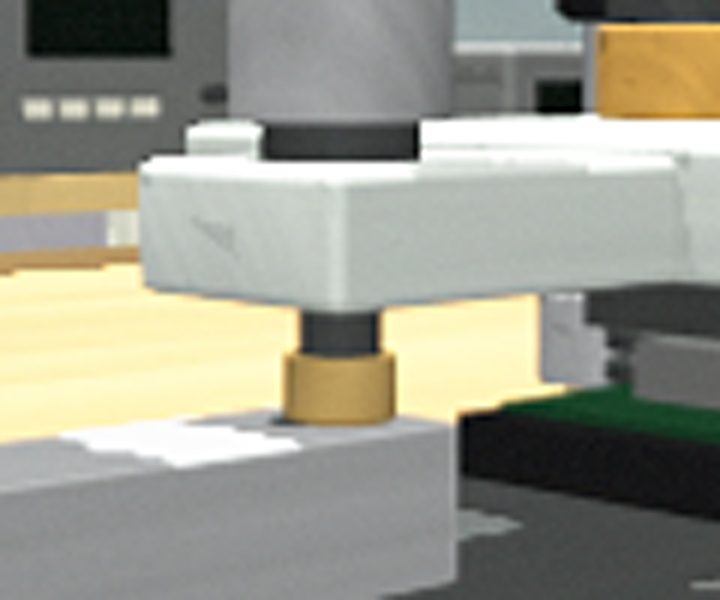

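View pics/w7r.png

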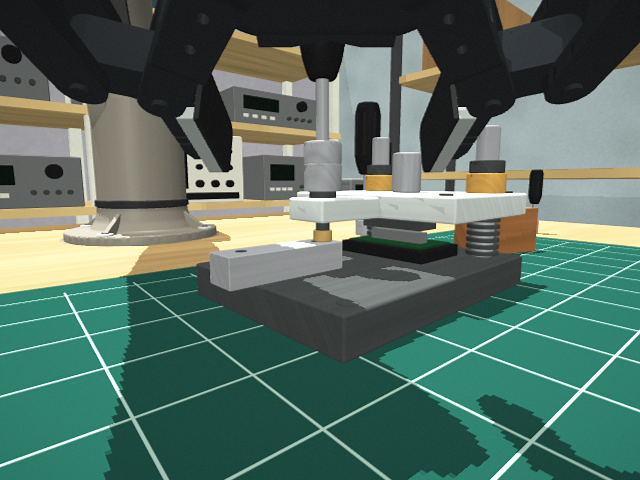

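```bash
cat > cmp.py <<'E'
from h import *
_,_,a=load('w3');_,_,b=load('w7')
s=np.load('press.npy'); M=Ro.from_euler('z',s[3]).as_matrix(); O=np.array([.4863,-.0075,.003])-M@np.array([0,-.055,0])
def cp(c,P):
    u,v=proj(c,M@(np.array(P)/1e3)+O); return np.array([((639-u)-266+.5)*6-.5,((479-v)-171+.5)*6-.5])
th=np.linspace(0,2*np.pi,200)
def low(c,z,r=7):
    q=np.array([cp(c,[r*np.cos(t),-55+r*np.sin(t),z]) for t in th]); return np.array([q[:,0].min(),q[:,0].max(),q[:,1].max()])
for n,P,oa,ob in (('ear bot front',(18,-72,60),(350,287),(338,310)),('ear top front',(18,-72,76),(352,150),(345,172)),('ear bot left',(-18,-72,60),(148,262),(142,287)),('blk corner',(11,-44,45),(465,403),(457,420))):
    A,B=cp(a,P),cp(b,P); print(n,A.round(0),B.round(0),'pred shift',(B-A).round(1),'obs',np.subtract(ob,oa), 'resid a',(np.array(oa)-A).round(1),'b',(np.array(ob)-B).round(1))
for z in (44,45,46,47): print(z,low(a,z).round(1),low(b,z).round(1))
E
python3 cmp.py
python3 - <<'E'
import cv2
A=cv2.imread('pics/w3.png');B=cv2.imread('pics/w7.png')
out=[]
for I in (A,B):
    p=cv2.rotate(I,cv2.ROTATE_180)[215:250,290:350]; out.append(cv2.resize(p,None,fx=12,fy=8,interpolation=cv2.INTER_NEAREST))
cv2.imwrite('pics/ab.png',cv2.vconcat(out))
E
```

```text
ear bot front [350. 291.] [340. 313.] pred shift [-10.2  22.5] obs [-12  23] resid a [-0.2 -3.6] b [-2.  -3.1]
ear top front [350. 141.] [340. 165.] pred shift [-10.   23.2] obs [-7 22] resid a [1.8 8.6] b [4.9 7.3]
ear bot left [144. 271.] [136. 289.] pred shift [-8.3 18.8] obs [-6 25] resid a [ 4.  -8.6] b [ 6.4 -2.4]
blk corner [482. 397.] [472. 417.] pred shift [-9.6 19.1] obs [-8 17] resid a [-16.6   5.5] b [-15.    3.4]
44 [292.7 409.9 413.7] [283.7 400.5 433.2]
45 [292.7 409.9 405.2] [283.7 400.5 424.7]
46 [292.7 409.9 396.7] [283.7 400.5 416.3]
47 [292.6 410.  388.2] [283.6 400.6 407.8]
```

View pics/ab.png

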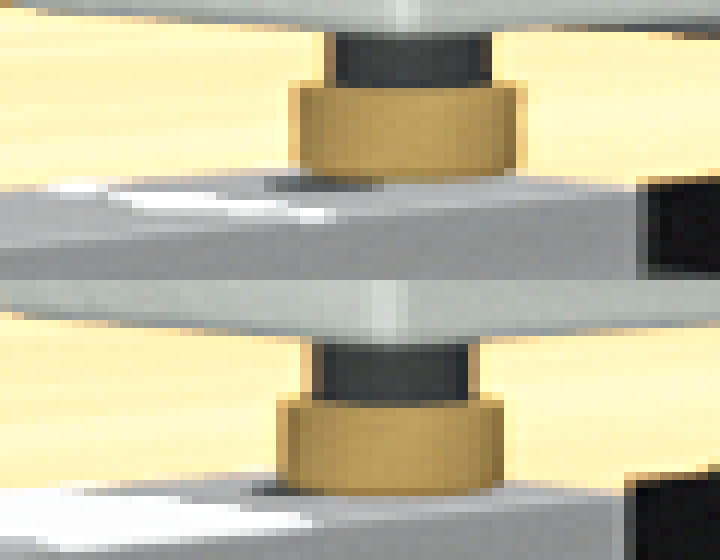

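```bash
cat > cmp2.py <<'E'
from h import *
_,_,c=load('w2')
s=np.load('press.npy'); M=Ro.from_euler('z',s[3]).as_matrix(); O=np.array([.4863,-.0075,.003])-M@np.array([0,-.055,0])
def cp(P):
    u,v=proj(c,M@(np.array(P)/1e3)+O); return np.array([((639-u)-275+.5)*5-.5,((479-v)-150+.5)*5-.5])
th=np.linspace(0,2*np.pi,200)
def ex(z,r=7):
    q=np.array([cp([r*np.cos(t),-55+r*np.sin(t),z]) for t in th]); return np.r_[q.min(0),q.max(0)].round(1)
for z in (45,46,47): print(z,ex(z))
print('boss99',ex(99,7.5),'boss98',ex(98,7.5))
for n,P,o in (('ear bf',(18,-72,60),(318,410)),('ear tf',(18,-72,76),(325,298)),('ear bl',(-18,-72,60),(84,362)),('ear tl',(-18,-72,76),(82,258))): print(n,cp(P).round(0),o)
_,_,a=load('w3')
for nm,cc in (('w3',a),('w7',load('w7')[2])):
    c=cc
    for z,r in ((84,9.24),(99-15,8),(99,7.5)): 
        q=np.array([((lambda u,v:(((639-u)-266+.5)*6-.5,((479-v)-171+.5)*6-.5))(*proj(c,M@(np.array([r*np.cos(t),-55+r*np.sin(t),z])/1e3)+O))) for t in th]); print(nm,z,r,q.min(0).round(0),q.max(0).round(0))
E
python3 cmp2.py
python3 - <<'E'
import cv2
A=cv2.imread('pics/w3.png');B=cv2.imread('pics/w7.png')
out=[]
for I in (A,B):
    p=cv2.rotate(I,cv2.ROTATE_180)[130:215,285:360]; out.append(cv2.resize(p,None,fx=5,fy=5,interpolation=cv2.INTER_CUBIC))
cv2.imwrite('pics/ab2.png',cv2.hconcat(out))
E
```

```text
45 [212.5 435.5 318.1 476.1]
46 [212.4 428.7 318.2 469. ]
47 [212.4 421.8 318.3 461.9]
boss99 [205.1  35.4 328.2  58.2] boss98 [205.2  43.4 328.   66.7]
ear bf [321. 416.] (318, 410)
ear tf [323. 286.] (325, 298)
ear bl [ 75. 361.] (84, 362)
ear tl [ 71. 240.] (82, 258)
w3 84 9.24 [272.  67.] [430.  68.]
w3 84 8 [283.  67.] [420.  68.]
w3 99 7.5 [287. -67.] [416. -59.]
w7 84 9.24 [264.  87.] [421.  88.]
w7 84 8 [274.  87.] [411.  88.]
w7 99 7.5 [278. -46.] [407. -39.]
```

View pics/ab2.png

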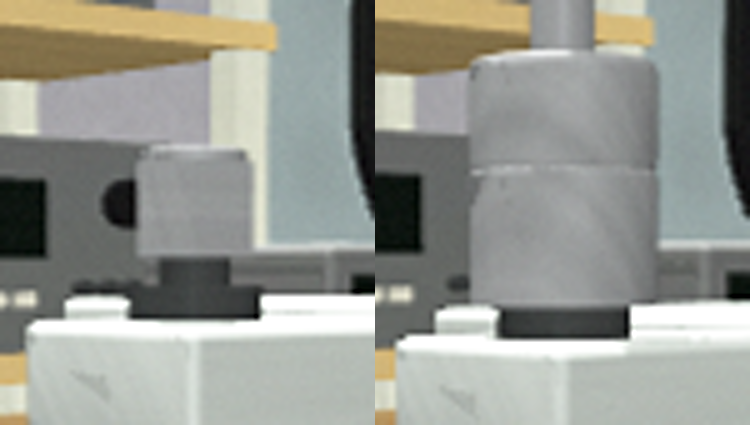

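Run:
```python
from h import *
env.reach([.60,-.12,.335],down(45))
env.movel([.4863,-.0075,.335],velocity=.25)
snap('wrist','w8')
s=env.get_state(); print(s['time'],s['qpos'].round(2))
env.movel([.4863,-.0075,.2608],velocity=.15)
env.grip(0.0,60); s=env.get_state(); print(s['time'],s['opening'],s['force'].round(2),s['torque'].round(3),s['tcp_pos'].round(4))
```

```text
27.2 [ 0.35  0.17 -0.51  1.93  0.1   1.07 -0.99]
28.325 0.0289296847373628 [-1.15  0.56  4.89] [0.092 0.192 0.007] [ 0.4866 -0.0074  0.2615]
```

View pics/w8.png

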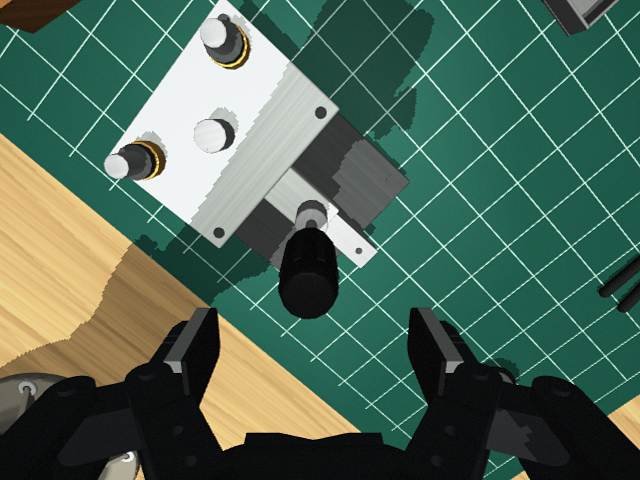

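Run:
```python
from h import *
for k in range(4):
    z=env.get_state()['tcp_pos'][2]
    env.movel([.4864,-.0075,.2608-.0008*(k+1)],velocity=.02); s=env.get_state(); print(s['time'],s['tcp_pos'].round(4),s['force'].round(2),s['opening'])
    if s['force'][2]>12: break
```

```text
28.575 [ 0.4869 -0.0072  0.2611] [-3.    0.99 10.34] 0.028791972218774962
28.825 [ 0.4871 -0.0071  0.261 ] [-4.11  0.26 15.52] 0.029032184543375188
```

```bash
cat > pnp.py <<'E'
from h import *
import sys
na,nb=sys.argv[1:3]
pa,da,a=load(na); pb,db,b=load(nb)
ga,gb=[cv2.cvtColor(x,cv2.COLOR_BGR2GRAY) for x in (pa,pb)]
# nearby static region in orig pixels: rotated u' 200-530, v' 185-360
mask=np.zeros_like(ga); mask[479-362:479-185,639-530:639-190]=255
mask[479-250:479-100,639-345:639-300]=0   # exclude screw/nose region
f=cv2.goodFeaturesToTrack(ga,400,.005,5,mask=mask)
n,st,_=cv2.calcOpticalFlowPyrLK(ga,gb,f,None,winSize=(15,15))
r,st2,_=cv2.calcOpticalFlowPyrLK(gb,ga,n,None,winSize=(15,15))
ok=(st.ravel()==1)&(np.linalg.norm((r-f).reshape(-1,2),axis=1)<.15)
f=f.reshape(-1,2)[ok]; n=n.reshape(-1,2)[ok]
dm=cv2.medianBlur(da,5); z=dm[f[:,1].round().astype(int),f[:,0].round().astype(int)]
k=(z>.15)&(z<.5); f,n,z=f[k],n[k],z[k]
K=np.array([[a['fx'],0,a['cx']],[0,a['fy'],a['cy']],[0,0,1]])
X=np.stack([(f[:,0]-a['cx'])/a['fx']*z,(f[:,1]-a['cy'])/a['fy']*z,z],1)
okk,rv,tv,inl=cv2.solvePnPRansac(X,n,K,None,reprojectionError=.6,iterationsCount=2000)
inl=inl.ravel(); rv,tv=cv2.solvePnPRefineLM(X[inl],n[inl],K,None,rv,tv)
e=(cv2.projectPoints(X[inl],rv,tv,K,None)[0].reshape(-1,2)-n[inl]); print(len(f),len(inl),'rms',e.std(0).round(3))
print('rv',rv.ravel().round(4),'tv',tv.ravel().round(4))
# predicted shift of points near nose: track the nose itself
Rw=R(a)
M=Ro.from_euler('z',np.load('press.npy')[3]).as_matrix(); O=np.array([.4863,-.0075,.003])-M@np.array([0,-.055,0])
def show(P):
    Xa=Rw@(M@(np.array(P)/1e3)+O)+np.ravel(a['tvec']); ub=cv2.projectPoints(Xa[None],rv,tv,K,None)[0].ravel(); ua=np.array(proj(a,M@(np.array(P)/1e3)+O)); return ua,ub
cdir=np.array([.728,-.686])
for nm,P in (('nose bottom',(7*cdir[0],-55+7*cdir[1],46)),('nose top',(7*cdir[0],-55+7*cdir[1],54)),('head',(0,-55,95))):
    ua,ub=show(P); print(nm,ua.round(2),ub.round(2),'shift',(ub-ua).round(2))
np.savez('pics/rel_%s_%s.npz'%(na,nb),rv=rv,tv=tv)
# nose tracking by template: patch around nose
ua,_=show((7*cdir[0],-55+7*cdir[1],50)); x0,y0=int(ua[0]-13),int(ua[1]-8)
# profile-based sub-pixel edges: tan colour mask along vertical line at nose centre
def edges(img,uc):
    col=img[:,int(round(uc))-3:int(round(uc))+4].mean(1).astype(float); tan=col[:,2]-col[:,0]  # R-B
    return tan
for nm,img,uc in ((na,pa,ua[0]),(nb,pb,show((7*cdir[0],-55+7*cdir[1],50))[1][0])):
    t=edges(img,uc); lo=int(479-250); seg=t[lo:lo+40]; print(nm,round(uc,1),seg.astype(int))
    # half-level crossings
    mx=np.percentile(seg,90); h=mx/2; cr=[lo+i+(h-seg[i])/(seg[i+1]-seg[i]) for i in range(len(seg)-1) if (seg[i]-h)*(seg[i+1]-h)<0]; print('cross',np.round(cr,2))
E
python3 pnp.py w3 w7
```

```text
96 76 rms [0.213 0.149]
rv [-0.005  -0.001   0.0021] tv [ 0.0013 -0.0036  0.0008]
nose bottom [314.9  242.31] [316.33 239.06] shift [ 1.43 -3.25]
nose top [314.9 253.7] [316.32 250.39] shift [ 1.41 -3.31]
head [314.89 313.12] [316.17 309.72] shift [ 1.28 -3.4 ]
w3 314.9 [-2 -2 -1 -1  0 -2 -2 -3 -2 -2 -1 -3 -1 54 89 94 94 93 93 93 93 93 94 94
 83 -7 -3 -2 -2 -2 -1 -1  0  0 -1  0  0  0  0  0]
cross [241.86 253.41]
w7 316.3 [-1 -1 -1 -2 -3 -1 -2 -3  9 86 94 93 93 93 93 93 93 93 94 92 23 -5 -2 -2
 -1 -1 -2 -1  0  0  0  0  0  0  0  0  0  0 -1  0]
cross [237.49 248.67]
```

Run:
```python
from h import *
env.movel([.4866,-.0074,.2618],velocity=.03); s=env.get_state(); print(s['tcp_pos'].round(4),s['force'].round(2),s['torque'].round(3))
j=np.array(s['qpos'])
for a in (.4,1.0):
    j[6]+=a; env.goto_joints(j); s=env.get_state(); print(s['time'],s['qpos'][6].round(3),s['tcp_pos'].round(4),s['force'].round(2),s['torque'].round(3))
```

```text
[ 0.4867 -0.0074  0.2619] [ 0.15 -0.34  2.06] [0.056 0.063 0.043]
29.5417 -0.652 [ 0.4866 -0.0074  0.2616] [-0.19 -0.1  -1.61] [-0.004 -0.159 -0.003]
30.4833 0.349 [ 0.4869 -0.0073  0.262 ] [ 0.95 -0.44  0.58] [ 0.125 -0.234 -0.014]
```

Run:
```python
from h import *
env.movel([.4867,-.0074,.325],velocity=.12); s=env.get_state(); print(s['time'],s['opening'],s['force'].round(2))
env.movel([.4543,.3112,.318],velocity=.25)
env.movel([.4543,.3112,.258],velocity=.15)
snap('wrist','w9'); s=env.get_state(); print(s['time'],s['tcp_pos'].round(4),s['qpos'].round(2)); crop('w9','w9c',240,170,400,290,5)
```

```text
31.1583 0.02861489439351235 [ 0.33 -0.59 -2.18]
33.1917 [0.4548 0.3114 0.259 ] [-0.19  0.4  -0.65  1.87  0.29  0.97 -0.36]
```

View pics/w9c.png

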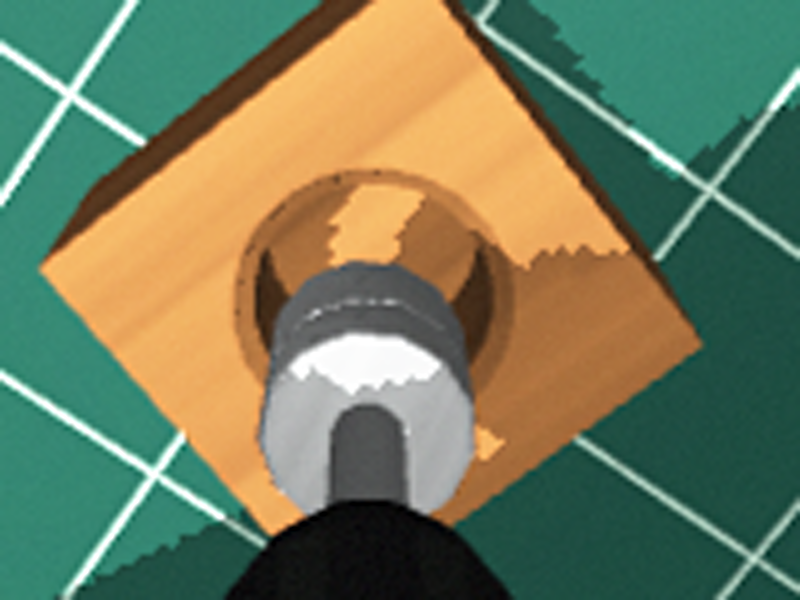

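Run:
```python
from h import *
env.movel([.4543,.3112,.200],velocity=.12)
h=env.movel([.4543,.3112,.186],velocity=.04,stop_force=6); s=env.get_state(); print(h,s['time'],s['tcp_pos'].round(4),s['force'].round(2))
if s['tcp_pos'][2]>.193:
    h=env.movel([.4543,.3112,.187],velocity=.03,stop_force=6); s=env.get_state(); print(h,s['time'],s['tcp_pos'].round(4),s['force'].round(2))
```

```text
True 34.1417 [0.4552 0.3122 0.1915] [-0.24 -0.83  6.69]
```

```bash
python3 - <<'E'
from h import *
env.grip(0.07); s=env.get_state(); print(s['time'],s['force'].round(2))
env.movel([s['tcp_pos'][0],s['tcp_pos'][1],.275],velocity=.2)
env.reach([.61,-.13,.33],down(-20)); 
t,q,M=view([.485,-.005,.050],-40,8,.275,180)
env.reach(t,q); snap('wrist','w10'); s=env.get_state(); print(s['time'],s['tcp_pos'].round(4)); snap('scene','s10'); snap('top','top10')
p=cv2.rotate(cv2.imread('pics/w10.png'),cv2.ROTATE_180)
A=cv2.rotate(cv2.imread('pics/w3.png'),cv2.ROTATE_180)
f=lambda I:cv2.resize(I[150:260,285:350],None,fx=5,fy=5,interpolation=cv2.INTER_CUBIC)
cv2.imwrite('pics/ab3.png',cv2.hconcat([f(A),f(p)]))
crop('s10','s10c',340,190,460,300,5)
E
python3 pnp.py w3 w10
```

```text
34.6167 [ 0.1  -0.44  0.34]
37.8417 [ 0.6217 -0.1166  0.1305]
124 93 rms [0.227 0.115]
rv [-0.0048 -0.0008  0.0027] tv [ 0.001 -0.003  0.001]
nose bottom [314.9  242.31] [316.08 239.79] shift [ 1.18 -2.51]
nose top [314.9 253.7] [316.06 251.13] shift [ 1.15 -2.57]
head [314.89 313.12] [315.88 310.42] shift [ 0.99 -2.7 ]
w3 314.9 [-2 -2 -1 -1  0 -2 -2 -3 -2 -2 -1 -3 -1 54 89 94 94 93 93 93 93 93 94 94
 83 -7 -3 -2 -2 -2 -1 -1  0  0 -1  0  0  0  0  0]
cross [241.86 253.41]
w10 316.1 [-2 -1 -1 -2 -3 -2 -1 -3 -2 33 87 94 93 92 92 93 92 92 92 94 88  0 -3 -1
 -1 -1 -1 -1 -1  0  0  0  0  0  0  0  0  0  0  0]
cross [238.24 249.47]
```

View pics/ab3.png

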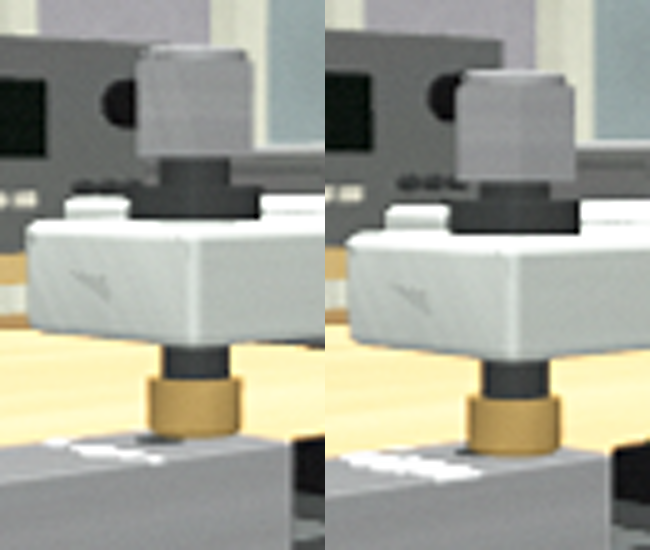

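View pics/s10c.png

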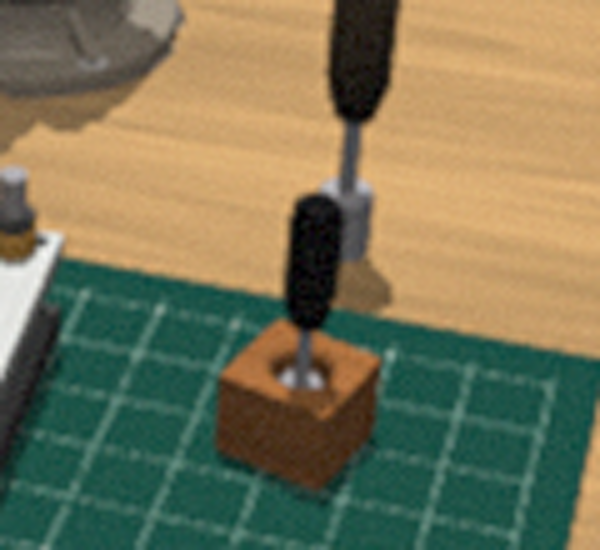

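Run:
```python
from h import *
crop('w1','w1b',285,235,350,350,5)
_,_,c=load('w1')
for uv in ((300.5,340.5),(333,338.5),(298.5,253),(329.5,251.5)): print(uv,onplane(c,*uv,.048).round(4))
_,_,a=load('w3');_,_,b=load('w10')
# sub-pixel head edges
for n,du in (('w3',0),('w10',1)):
    p,_,_=load(n); g=cv2.cvtColor(p,cv2.COLOR_BGR2GRAY).astype(float); col=g[:,312+du:318+du].mean(1); print(n,col[292:325].astype(int))
```

```text
(300.5, 340.5) [ 0.4758 -0.0879  0.048 ]
(333, 338.5) [ 0.4997 -0.0865  0.048 ]
(298.5, 253) [ 0.474  -0.0229  0.048 ]
(329.5, 251.5) [ 0.4977 -0.0218  0.048 ]
w3 [ 68  65  66  66  65  68 102 151 147 146 146 147 147 146 149 152 151 150
 151 149 147 147 148 149 149 150 164 173 203 178 172 173 172]
w10 [ 66  96 148 143 144 144 143 143 144 148 150 150 149 149 147 145 145 146
 148 148 150 163 173 203 169 164 165 164 164 165 166 165 165]
```

View pics/w1b.png

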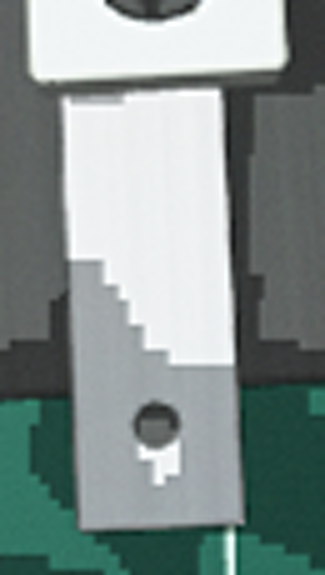

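Run:
```python
from h import *
env.reach([.58,-.12,.30],down(60)); env.grip(.085)
yaw=92.3
t=np.radians(2.3); D=np.array([np.sin(t),-np.cos(t),0])
env.reach([.4873,-.074,.19],down(yaw)); s=env.get_state(); print(s['time'],s['qpos'].round(2),s['tcp_pos'].round(4)); snap('wrist','w11')
h=env.movel([.4873,-.074,.104],velocity=.12,stop_force=15); s=env.get_state(); print(h,s['time'],s['tcp_pos'].round(4),s['force'].round(2))
```

```text
40.1333 [ 0.48  0.39 -0.55  2.06  0.29  0.77 -0.2 ] [ 0.4882 -0.0742  0.1904]
False 41.05 [ 0.4879 -0.074   0.1045] [ 0.49 -0.53  0.36]
```

View pics/w11.png

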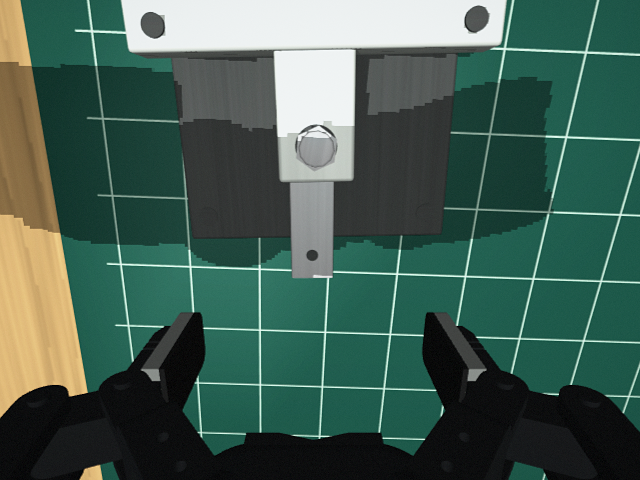

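Run:
```python
from h import *
env.grip(0.0,60); s=env.get_state(); print(s['time'],s['opening'],s['force'].round(2),s['torque'].round(3),s['tcp_pos'].round(4)); snap('wrist','w12')
```

```text
41.6333 0.02353202239132694 [-2.79 -0.98  5.3 ] [-0.016  0.311  0.06 ] [ 0.4874 -0.0741  0.1045]
```

View pics/w12.png

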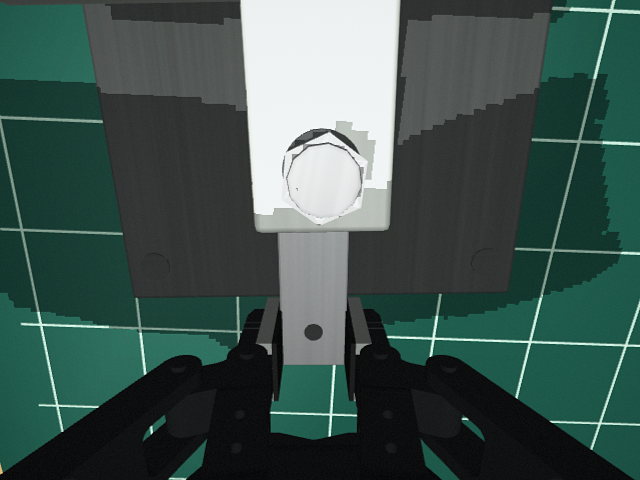

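Run:
```python
from h import *
t=np.radians(2.5); D=np.array([np.sin(t),-np.cos(t),0]); p0=np.array([.4873,-.074,.1043])
for d,v in ((.008,.04),(.02,.04),(.045,.06),(.075,.08)):
    env.movel(p0+D*d,velocity=v); s=env.get_state(); print(d,s['time'],s['tcp_pos'].round(4),s['force'].round(2),s['torque'].round(3))
snap('wrist','w13')
```

```text
0.008 42.0333 [ 0.4879 -0.0816  0.1045] [-0.86  3.59  3.81] [ 0.661  0.183 -0.002]
0.02 42.4833 [ 0.4884 -0.0944  0.1044] [ 0.16 -0.33  3.8 ] [ 0.253 -0.047 -0.031]
0.045 43.05 [ 0.4891 -0.1209  0.1043] [ 0.11 -2.88  2.67] [-0.49  -0.018 -0.041]
0.075 43.575 [ 0.4901 -0.1492  0.1039] [ 0.21  0.2  -2.93] [-0.076  0.019 -0.016]
```

View pics/w13.png

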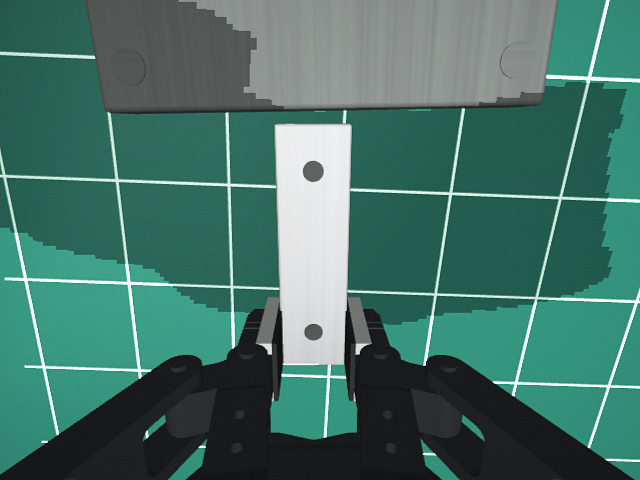

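Run:
```python
from h import *
t=np.radians(2.5); D=np.array([np.sin(t),-np.cos(t),0]); p0=np.array([.4873,-.074,.1043])
p=p0+D*.13; env.movel(p,velocity=.12)
p[2]=.0835; env.movel(p,velocity=.06)
p[2]=.0755; h=env.movel(p,velocity=.015,stop_force=3); s=env.get_state(); print(h,s['time'],s['tcp_pos'].round(4),s['force'].round(2),s['torque'].round(3))
snap('wrist','w14')
```

```text
True 45.1167 [ 0.4933 -0.204   0.0795] [-0.59 -0.47  5.51] [ 0.036  0.243 -0.029]
```

Run:
```python
from h import *
env.grip(.06); s=env.get_state(); print(s['time'],s['force'].round(2))
p=s['tcp_pos'].copy(); p[2]+=.12; env.movel(p,velocity=.15); snap('wrist','w15')
p=[.55,-.2,.30]; env.reach(p,down(60)); snap('top','top15'); snap('scene','s15'); print(env.get_state()['time'])
crop('scene0','a0',80,170,500,370,1); 
d=cv2.absdiff(cv2.imread('pics/top0.png'),cv2.imread('pics/top15.png'));
```

```text
45.6083 [ 0.36 -0.2   0.64]
47.25
```

View pics/w15.png

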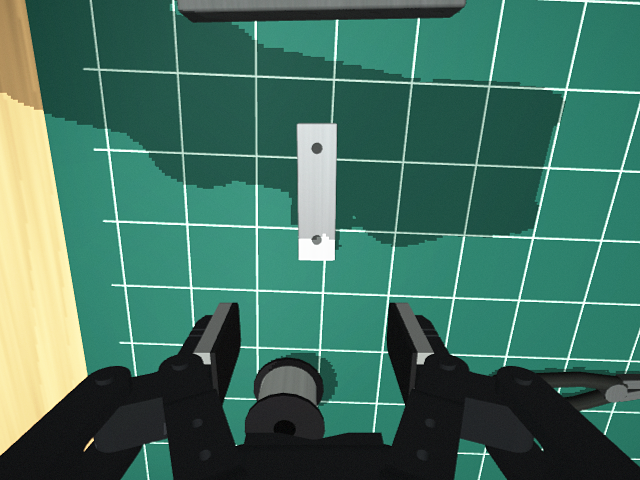

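View pics/top15.png

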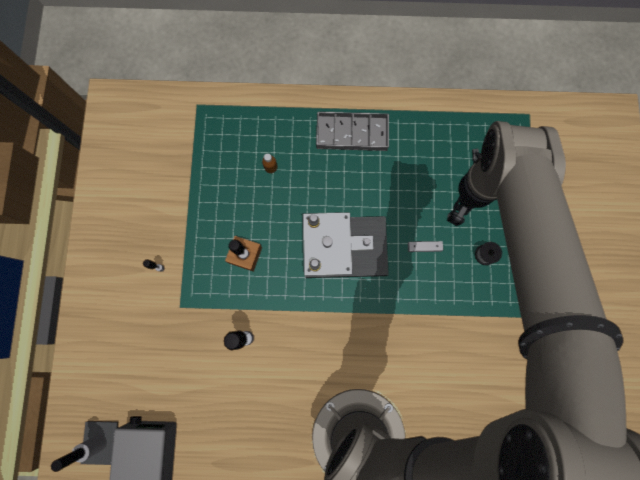

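View pics/s15.png

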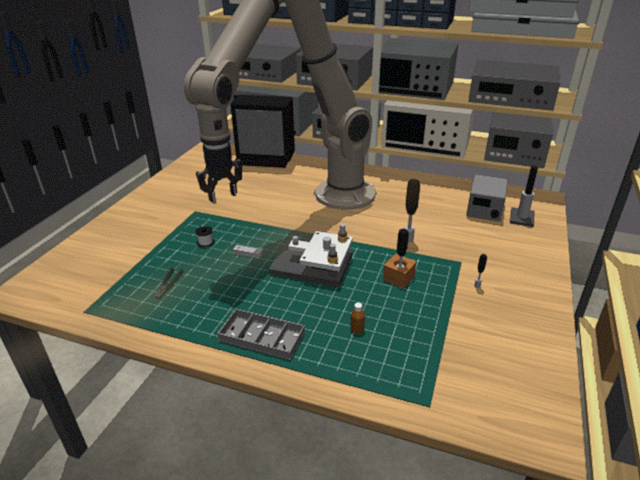

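Run:
```python
from h import *
job.job_done(); print(env.get_state()['time'])
```

```text
the job is handed in; nothing more can be done
the job is handed in; nothing more can be done
```

I set the stroke stop, put the driver back in its stand, laid the block flat on the mat and handed the job in. The last clock reading before hand-in was about 47 s, against the 72 s limit.

- **Driver:** I used the middle-sized driver, the one in the stand, not the small or large one standing on the bench. It went onto the screw head without any hexagon search. I turned it about 4.5 rad clockwise, minus socket play.
- **Setting:** My first estimate of the starting gap was 1.5 to 1.8 mm, but comparing pictures before and after turning showed about 0.8 mm. That meant the nose was squeezed about 2.7 rad past touch, so I turned the screw back about 1.1 to 1.4 rad. With the driver off, the screw head was about 1.6 mm below its start and the nose about 0.8 mm below. That puts the setting about 1.5 rad past touch, ±0.4, or roughly 3 N.
- **Check that disagreed:** A reading taken with the driver still on the screw suggested only about 1 mm of descent. I went by the wrist angle instead, and the later view of the bare head supported that.
- **Block:** It slid straight out with about 3.6 N of pull (the wrist reading is only good to about 1 N) and was set down on a light contact. The last pictures show it flat on the mat, about 55 mm clear of the tool.
- **Last pictures:** The driver stands upright in its stand, the other things on the bench look unmoved, and the gripper was clear of everything.
- **Not checked:** I did not re-measure the screw after sliding the block out; I relied on it being self-locking.

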